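Anti-static check, then start the board test

TASK

Before the board test, prove yourself earthed: with the fingertips press lightly down on the square metal touch plate of the anti-static tester, keep it down for about a second, and let it spring back. Then press the long bar-shaped key on the test fixture lightly with the fingertips, let it spring back, and withdraw clear of everything. Do not touch the other keys, the earth posts or the circuit board, do not lift or shove the tester, and leave all the loose things where they are.

Things in the scene. Friction and masses are not known exactly. Their poses are not given: they have to be found in the camera images.
- plate_top (a point): centre of the top face of the anti-static tester's touch plate: a plain steel square, 42 x 42 mm, standing 14 mm proud of the black tester case (its top is 54 mm above the table). Sprung: moves straight down
- plate (a joint): how far the touch plate is pressed down, in m: 0 up, 0.008 at its stop. It registers when more than 3 mm down. Starts to move at 1.8 N and needs 5.4 N at the stop; springs back when let go
- tester: the anti-static tester, a loose black box 130 x 64 x 40 mm (0.8 kg or so), origin at the centre of its underside, x along its length; the touch plate is centred 30 mm to its -x side, the two earth posts 42 mm to its +x side
- posts: two brass earth posts, 11 mm across and 12 mm high, side by side (32 mm apart) on the tester's other end; origin half-way between them on the case's top. Not to be touched
- fixture: the fixed test fixture, a black box 240 x 280 x 60 mm with a grey top plate 60 mm above the table; origin at the centre of its underside. Four light-coloured keys on equal black bases stand in a row along its near (-x) edge, 58 mm apart, in any order
- key_bar_top (a point): centre of the top face of the long bar-shaped key, 42 mm (along the fixture's x) x 18 mm, light plastic like the others, its top 20 mm above the fixture's top (80 mm above the table). Sprung: moves straight down
- key_bar (a joint): how far the bar-shaped key is pressed down, in m: 0 up, 0.008 at its stop. It registers when more than 4 mm down. Starts to move at 1.8 N and needs 5.4 N at the stop; springs back when let go
- board: the green circuit board under test, 125 x 220 mm, held on the far part of the fixture; its parts reach at most 32 mm above the fixture's top; origin under its centre on the fixture's top. Not to be touched
- key_square_top (a point): centre of the top face of the square key, 24 x 24 mm, same light plastic and height as the bar-shaped one. To be left alone
- key_square (a joint): how far the square key is pressed, in m (0 up, 0.008 at its stop, as easily pressed as the bar-shaped one)
- key_round_top (a point): centre of the top face of the large round key, 26 mm across, same light plastic and height as the bar-shaped one. To be left alone
- key_round (a joint): how far the large round key is pressed, in m (0 up, 0.008 at its stop, as easily pressed as the bar-shaped one)
- key_small_top (a point): centre of the top face of the small round key, 16 mm across, same light plastic and height as the bar-shaped one. To be left alone
- key_small (a joint): how far the small round key is pressed, in m (0 up, 0.008 at its stop, as easily pressed as the bar-shaped one)
- capacitor: a loose black capacitor, a can 22 mm across and 32 mm high, standing on the fixture's top between the keys and the board; origin at its underside. A bystander, to be left where it is
- jar: a small loose jar with a white cap, 34 mm across, 45 mm high, standing between fixture and tester; origin at its underside. A bystander, to be left where it is
- heatsink: a loose finned aluminium heat sink, 30 x 44 x 28 mm; origin at its underside. A bystander, to be left where it is
- screwdriver: a loose screwdriver, 180 mm long, lying along its x; origin at its underside. A bystander, to be left where it is
- spool: a loose aluminium spool, 56 mm across, 40 mm high; origin at its underside. A bystander, to be left where it is
- cup: a loose white parts cup, 72 mm across, 50 mm high; origin at its underside. A bystander, to be left where it is
- mouse: a loose black computer mouse, 100 x 58 x 26 mm; origin at its underside. A bystander, to be left where it is

How it is judged (in metres and radians):
On the way, in this order (a step that is already met when the one before it is completed fails the run):
1. the tester's touch plate is kept more than 3 mm down for 0.6 s (value of joint plate above 0.003 m), for 0.6 s.
2. the touch plate has sprung back (value of joint plate below 0.001 m), for 0.1 s.
3. the bar-shaped key is pressed more than 4 mm down (value of joint key_bar above 0.004 m), for 0.05 s.
At the end, for the whole second after the job is handed in: the touch plate and all four keys are up again (within 1 mm), the tester stands at rest within 15 mm of where it was, and every loose bystander is within 10 mm of its start (value of joint each of plate, key_bar, key_square, key_round, key_small below 0.001 m and distance of tester from where it was at the start of the episode below 0.015 m and height (world z) of tester below 0.005 m and linear speed of tester below 0.01 m/s and distance of each of capacitor, jar, heatsink, screwdriver, spool, cup, mouse from where it was at the start of the episode below 0.01 m).
It fails at once if a key other than the bar-shaped one is touched or pressed (value of joint any of key_square, key_round, key_small above 0.002 m or contact force between any of the fingers, the arm and key_square above 0.5 N or contact force between any of the fingers, the arm and key_round above 0.5 N or contact force between any of the fingers, the arm and key_small above 0.5 N).
It fails at once if the touch plate or the bar-shaped key is pressed harder than 20 N (contact force between any of the fingers, the arm and plate above 20 N or contact force between any of the fingers, the arm and key_bar above 20 N).
It fails at once if the earth posts or the circuit board are touched (more than 0.5 N) (contact force between any of the fingers, the arm and posts above 0.5 N or contact force between any of the fingers, the arm and board above 0.5 N).
It fails at once if the tester is lifted (5 mm) or tipped (0.1 rad), or shoved more than 15 mm (height (world z) of tester above 0.005 m or angle between tester's own z axis and vertical above 0.1 rad or distance of tester from where it was at the start of the episode above 0.015 m).
It fails at once if a loose bystander is moved more than 10 mm (distance of any of capacitor, jar, heatsink, screwdriver, spool, cup, mouse from where it was at the start of the episode above 0.01 m).
It also fails if it takes over 42 s, if anything falls off the work surface, if the arm or the gripper's body presses on something with over 40 N, if the wrist force passes 120 N, or if a joint passes its speed limit or range.

ROBOT

A 6-joint arm with a two-finger parallel gripper is mounted at the origin on the work surface. World frame = base frame: x ahead of the robot, y to its left, z up, the work surface at z = 0. Lengths are in mm, angles in rad, forces in N, time in s.
With the tool pointing down it reaches from about 275 to 825 mm from the base axis. Payload 5.2 kg.
Tool frame: the origin (TCP) lies at the very end of the fingers, on their centre line; the grasp point (between the pads) lies 19 mm behind it; z points along the fingers, y is the line along which they close (so a half turn about z gives the same grasp; the last joint's range is limited). The gripper opens to 93 mm and grips with 3 to 60 N. Pads are 15 mm wide; open, the fingers measure 128 mm over their backs; the gripper's body (75 mm by 188 mm) begins 65 mm behind the grasp point.
Start: joints at [0.969, 0.259, 1.535, -0, 1.348, -0.203], TCP at [213.551, 506.854, 218.653] pointing down, gripper open.
Joint ranges: [-3.14, 3.14], [-0.91, 2.08], [0.19, 2.58], [-1.22, 4.36], [0.22, 2.71], [-3.12, 3.12]. Speed limits (rad/s): [2.57, 2.57, 3.14, 3.14, 3.14, 3.14].

INTERFACE

Orientations are given as [roll, pitch, yaw] about the fixed x, y, z axes, in that order (R = Rz(yaw) Ry(pitch) Rx(roll)).
In Python, from bench import robot gives the robot as it stands. The module is installed in compiled form; this text tells all that it offers. Calls block until the motion is done:
- robot.move_ptp(position, orientation): joint-space move of the TCP to a pose.
- robot.move_linear(position, ori=None, speed=150, f_stop=None): straight line of the TCP; ori=None keeps the orientation; speed is the mean speed in mm/s. With f_stop (N) it stops when the force on the tool has changed by that much, and returns True; else False.
- robot.move_j(angles): joint-space move.
- robot.move_gripper(opening): opening from 0.0 (shut) to 1.0 (fully open); the grip force is fixed at half the most; returns when the fingers have stopped.
- robot.sleep(seconds).
- robot.inverse_kinematics(position, orientation): joint angles nearest the present ones, or None.
- robot.get_image(name): name is "side" or "top"; returns a dict with "img" (480x640x3 uint8, blue, green, red), "fovy" (degrees; the focal length in pixels is half the picture's height over the tangent of half this angle, whatever the lens; pixels are square), "cx", "cy" (the principal point, pixels), "eye" and "orientation" of the camera in the world. Camera axes: x right, y down, z forward; pixel columns grow to the right and rows downward; lengths in mm; the calibration is good to about 2 mm. A picture is of the moment at which its call begins. There is no depth.
A pose or a line that the arm cannot do raises robot.MotionError and nothing moves.
- robot.hand_in(): hands the job in; it is judged then, once.
Readings, each from a call of its own:
- robot.current_t(): time.
- robot.current_qpos(): joint angles.
- robot.current_joint_vel(): joint speeds.
- robot.current_joint_efforts(): joint torques, N m.
- robot.current_tcp_pos(): TCP position.
- robot.current_eef_rot(): TCP orientation.
- robot.current_contact_force(): force on the tool from outside, world axes, zero at the start.
- robot.current_ft_torque(): the same for the moment, N m.
- robot.current_gripper_width(): opening from 0.0 (shut) to 1.0 (fully open).
- robot.current_finger_force(): force on a finger pad.
Only numpy, scipy, OpenCV 4.12 (cv2) and the standard library are available. Lean on these libraries where they do the work, as an engineer would, in place of code of your own. Each camera call takes 0.05 s, during which the arm holds its last target. There are 200 camera calls.

## Working session

There is one attempt and no reset: what is moved stays moved. The work goes in short steps, each a Python script; the robot and the scene stay as the last script left them, time stands still between calls to the robot, and variables do not carry over. Pictures are saved under pics/ and viewed, at most 10 in all, crops included, and the job is handed in when it is done.

```bash
mkdir -p pics; cat > h.py <<'E'
import numpy as np, cv2
from scipy.spatial.transform import Rotation as R
from bench import robot
def cam(name):
    d=robot.get_image(name); return d
def ray(d,u,v,z):
    f=240/np.tan(np.radians(d["fovy"])/2)
    o=np.array(d["orientation"],float)
    M=o if o.shape==(3,3) else R.from_euler("xyz",o).as_matrix()
    r=M@np.array([(u-d["cx"])/f,(v-d["cy"])/f,1]); e=np.array(d["eye"],float)
    return e+r*(z-e[2])/r[2]
E
python3 - <<'E'
from h import *
import pickle
for n in("top","side"):
    d=cam(n); cv2.imwrite(f"pics/{n}0.png",d["img"]); pickle.dump(d,open(n+".pkl","wb"))
    print({k:v for k,v in d.items() if k!="img"})
print(robot.current_eef_rot(),robot.current_t())
E
```

```text
{'fovy': 53.527920338950665, 'cx': 320.7378893509649, 'cy': 246.83147486425372, 'eye': array([ 309.70824652,  -15.87622518, 1183.70200031]), 'orientation': array([-2.938485  , -0.00404781, -1.55854186])}
{'fovy': 47.43577026577783, 'cx': 313.87268169601, 'cy': 232.55300197186648, 'eye': array([ 360.63769067, -663.09956261,  855.30975   ]), 'orientation': array([-2.44498962e+00, -4.27268148e-04, -3.03797552e-01])}
[-3.14001167e+00 -3.50156964e-04  2.74274257e+00] 0.1
```

View pics/top0.png

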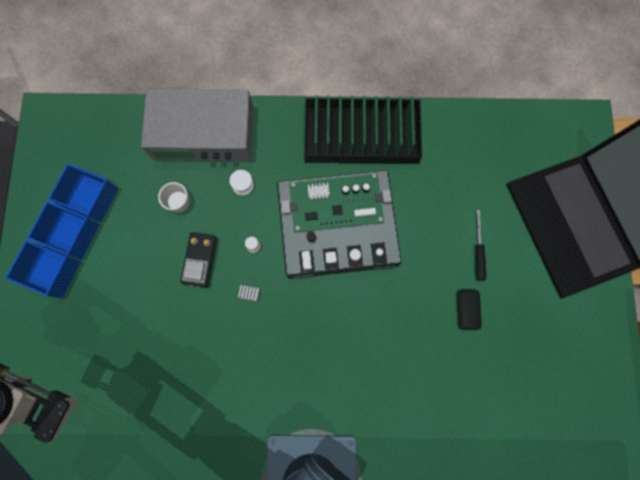

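View pics/side0.png

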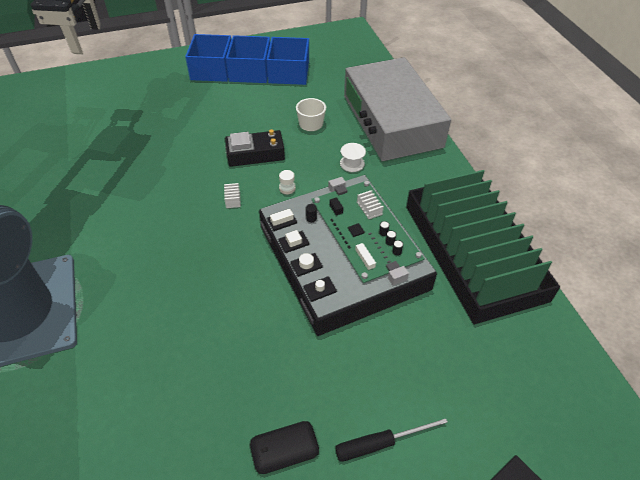

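The bar key is the leftmost one in the top view, at about (306,260). The touch plate is at about (195,269). Next I enlarge both views.

```bash
python3 - <<'E'
import cv2
a=cv2.imread("pics/top0.png")[220:310,170:330]; cv2.imwrite("pics/topc.png",cv2.resize(a,None,fx=5,fy=5,interpolation=cv2.INTER_CUBIC))
a=cv2.imread("pics/side0.png")[120:240,215:335]; cv2.imwrite("pics/sidec.png",cv2.resize(a,None,fx=5,fy=5,interpolation=cv2.INTER_CUBIC))
E
```

```text
(no output)
```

View pics/topc.png

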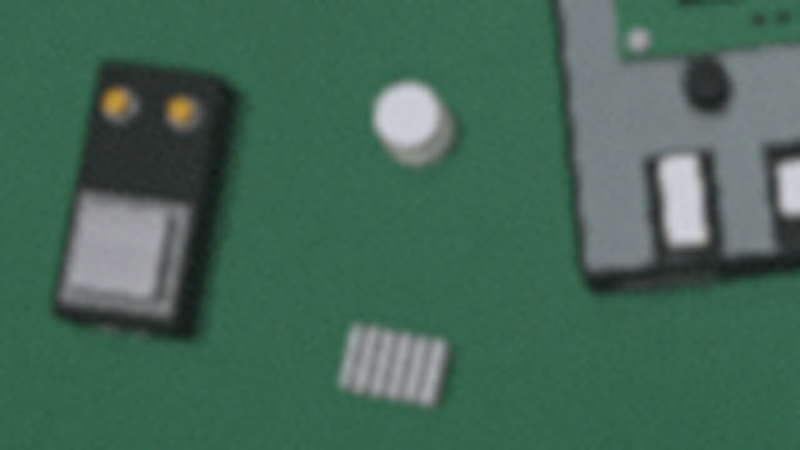

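View pics/sidec.png

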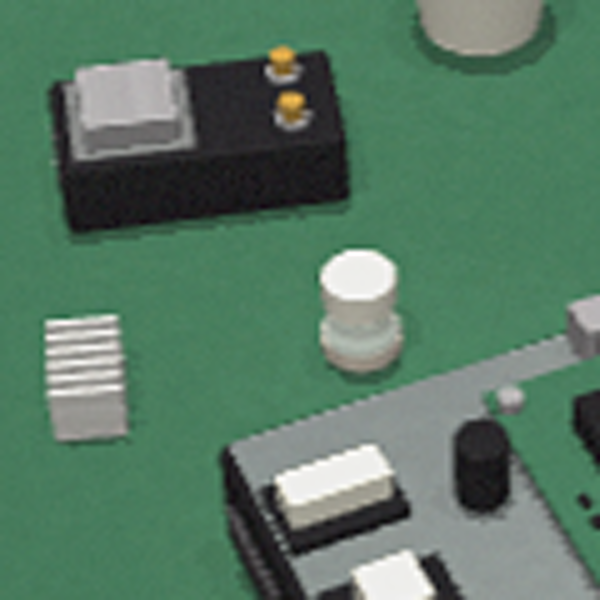

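The enlarged top view puts the plate top near (120,247), the bar top at (683,200), and the posts at (118,101) and (181,109). In the enlarged side view the plate top is near (127,95) and the bar top near (334,481). I compute positions from both views and cross-check them.

```bash
python3 - <<'E'
from h import *
import pickle
t=pickle.load(open("top.pkl","rb"));s=pickle.load(open("side.pkl","rb"))
T=lambda x,y,z:ray(t,170+(x+.5)/5-.5,220+(y+.5)/5-.5,z)[:2].round(1)
S=lambda x,y,z:ray(s,215+(x+.5)/5-.5,120+(y+.5)/5-.5,z)[:2].round(1)
print("plate",T(120,247,54),S(127,95,54)); print("corners",[S(*p,54) for p in((75,68),(168,60),(180,118),(83,130))])
print("posts",T(118,101,52),T(181,109,52),S(283,52,52),S(292,99,52))
print("bar",T(683,200,80),S(334,481,80)); print("barc",[S(*p,80) for p in((275,485),(378,447),(393,480),(288,515))])
print("sq",T(790,187,80),S(393,575,80)); print("jar",T(408,115,45),S(358,275,45)); print("cap",T(707,80,92),S(483,440,92)); print("hs",T(395,362,28))
E
```

```text
plate [484.1 286.6] [485.9 286.8]
corners [array([467.5, 311.9]), array([508.8, 304.9]), array([504.9, 264.5]), array([462.2, 269.5])]
posts [556.2 292.9] [552.6 262. ] [560.3 297.1] [556.  264.4]
bar [505.9  16.3] [508.5  13.7]
barc [array([486.6,  18.4]), array([529.2,  25.5]), array([530. ,   7.4]), array([487.5,   2.3])]
sq [512.8 -34. ] [517.1 -37.7]
jar [552.6 152.6] [555.7 154.1]
cap [561.3   5.7] [565.6   6.4]
hs [433.4 156.3]
```

Both views agree to within 4 mm, and the sizes match what was given. I take the plate at (485, 287) and the bar at (507, 15) with a yaw of about 0.12. The shut fingers go in with their long side along the bar.

```bash
python3 - <<'E'
from h import *
ori=[np.pi,0,np.pi/2+.12]
robot.move_gripper(0.0)
robot.move_ptp([485,287,140],ori)
print(robot.current_qpos(),robot.current_t())
robot.move_linear([485,287,62],speed=80)
f0=np.array(robot.current_contact_force())
hit=robot.move_linear([485,287,48.5],speed=15,f_stop=9)
print(hit,robot.current_tcp_pos(),np.array(robot.current_contact_force())-f0)
robot.sleep(0.2)
print(np.array(robot.current_contact_force())-f0,robot.current_t())
d=cam("side"); cv2.imwrite("pics/press.png",cv2.resize(d["img"][80:260,180:420],None,fx=3,fy=3,interpolation=cv2.INTER_CUBIC))
E
```

```text
[3.37906408e-01 3.45903735e-01 1.61393389e+00 5.15590398e-04
 1.18136375e+00 2.16103738e-01] 2.8917
False [485.03689412 286.9906843   48.66844032] [ 0.08116814 -0.57359805  3.84332136]
[-0.34375361 -0.35604078  2.7114436 ] 5.2667
```

View pics/press.png

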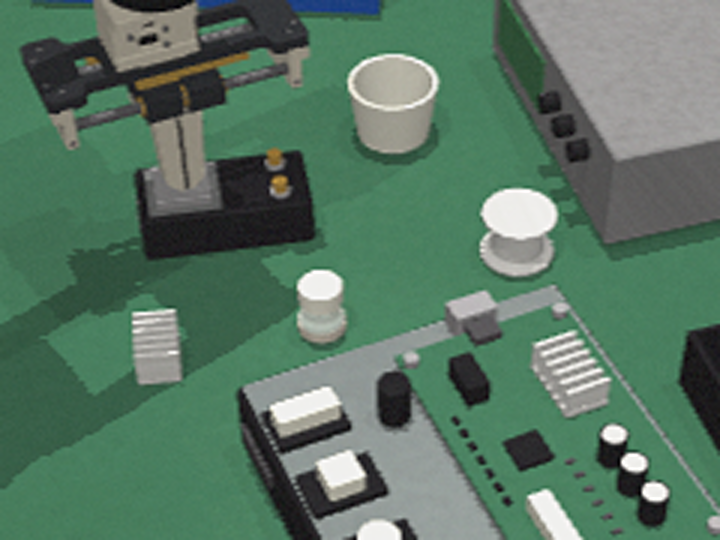

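The fingers sit on the middle of the plate at about (185,188), clear of the posts. The force is a little lower than expected, so I press 1.3 mm deeper and average the reading while holding.

```bash
python3 - <<'E'
from h import *
def F(n=20):
    a=[]
    for _ in range(n): a.append(robot.current_contact_force()); robot.sleep(.05)
    return np.mean(a,0).round(2),np.std(a,0).round(2)
print(robot.move_linear([485,287,47.2],speed=10,f_stop=9)); print(F(),robot.current_tcp_pos())
robot.move_linear([485,287,62],speed=30); print(F(10))
robot.move_linear([485,287,150],speed=150)
robot.move_linear([507,15,150],speed=150)
robot.move_linear([507,15,88],speed=80)
print(robot.current_t())
d=cam("top"); cv2.imwrite("pics/pre.png",cv2.resize(d["img"][200:300,170:330],None,fx=5,fy=5,interpolation=cv2.INTER_CUBIC))
d=cam("side"); cv2.imwrite("pics/pres.png",cv2.resize(d["img"][120:260,200:360],None,fx=4,fy=4,interpolation=cv2.INTER_CUBIC))
E
```

```text
False
(array([-0.98, -0.38,  4.92]), array([0.47, 0.57, 0.54])) [485.03094818 287.01303895  47.20987052]
(array([-0.03, -0.04, -0.15]), array([0.52, 0.31, 0.58]))
11.3667
```

View pics/pres.png

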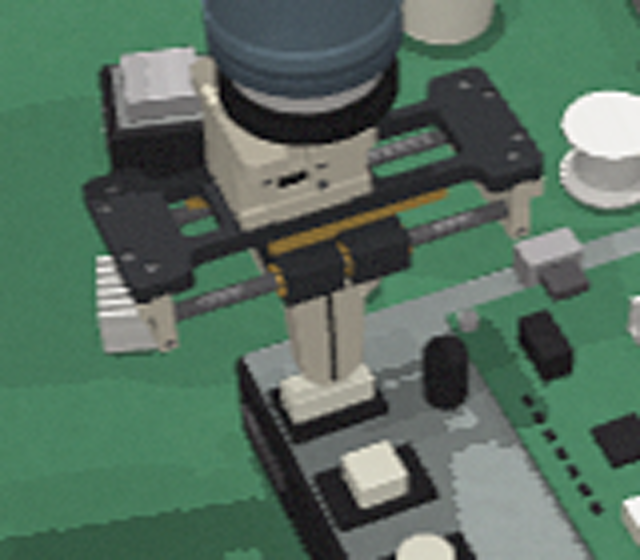

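The plate was held at 4.9 N, about 7 mm down, and has sprung back. The fingertips are now over the middle of the bar key at about (330,378), clear of the capacitor and the square key. Next I press the bar.

```bash
python3 - <<'E'
from h import *
print(robot.move_linear([507,15,73.2],speed=15,f_stop=9))
a=[]
for _ in range(12): a.append(robot.current_contact_force()); robot.sleep(.05)
print(np.mean(a,0).round(2),robot.current_tcp_pos())
robot.move_linear([507,15,90],speed=30)
robot.move_linear([507,15,180],speed=120)
robot.move_ptp([330,200,260],[np.pi,0,np.pi/2+.12])
robot.sleep(.5); print(robot.current_t())
d=cam("side"); cv2.imwrite("pics/end.png",d["img"])
E
```

```text
False
[-1.31 -0.12  4.93] [507.02987132  14.98441891  73.21015855]
16.35
```

View pics/end.png

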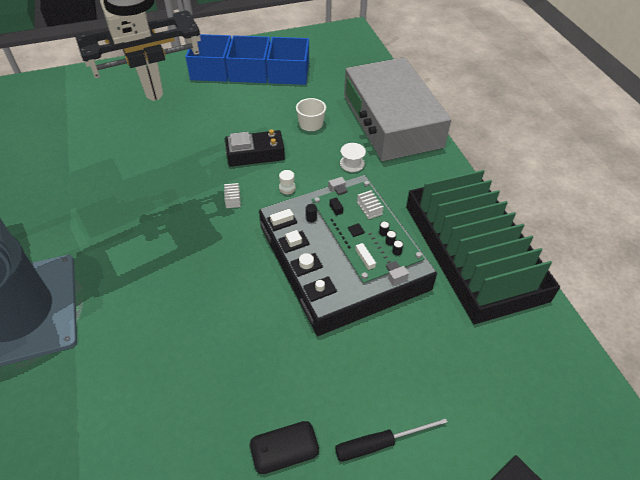

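The bar took 4.9 N at about 7 mm down. Everything is where it was: tester at (255,148), jar at (287,182), heat sink at (232,195). The arm is clear.

```bash
python3 -c "
from bench import robot
print(robot.hand_in())"
```

```text
the job is handed in; nothing more can be done
None
```

I held the touch plate about 7 mm down for over a second, then pressed the bar key about 7 mm. By force reading and final picture both sprang back and nothing else had moved; I handed the job in just after 16 s on the robot's clock, and no verdict was returned.

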